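Work the washing paddle out of the peg basket

ROBOT

A 6-joint arm with a two-finger parallel gripper is mounted at the origin on the work surface. World frame = base frame: x ahead of the robot, y to its left, z up, the work surface at z = 0. Lengths are in m, angles in rad, forces in N, time in s.
With the tool pointing down it reaches from about 0.3 to 0.75 m from the base axis. Payload 8.5 kg.
Tool frame: the origin (TCP) lies midway between the tips of the shut fingers; the grasp point (between the pads) lies 19 mm behind it (arm.grasp_offset is the distance from the TCP to the grasp point, in m); z points along the fingers, y is the line along which they close (so a half turn about z gives the same grasp; the last joint's range is limited). The gripper opens to 88 mm and grips with 3 to 60 N. Pads are 18 mm wide; open, the fingers measure 123 mm over their backs; the gripper's body (75 mm by 187 mm) begins 45 mm behind the grasp point.
Start: joints at [1.075, 0.381, 1.297, -0, 1.464, -0.215], TCP at [0.152, 0.528, 0.239] pointing down, gripper open.
Joint ranges: [-3.11, 3.11], [-0.89, 2.33], [0.22, 2.48], [-1.42, 4.56], [0.17, 2.85], [-2.88, 2.88]. Speed limits (rad/s): [2.39, 2.39, 3.14, 3.14, 3.14, 3.14].

INTERFACE

Orientations are given as a unit quaternion [w, x, y, z].
In Python, from cell import arm gives the robot as it stands. The module is installed in compiled form; this text tells all that it offers.
- The arm moves only by the tool send_rows, never from a script. Its argument "rows" is a list of rows, each a list of 4 numbers: the shift along the world's x, y, z each as a share of 2 cm, from -1 to 1, then the turn about the world's z as a share of 180 degrees, from -1 to 1. A call has 1 to 20 rows; each row shifts and turns the commanded pose from where the row before left it; what a row does not reach is not made up. A row lasts 1/10 s, in which the tool goes at most 50 mm and 8.59 degrees, less where a joint would pass 70% of its speed; a pose out of reach is approached as far as the arm can. A call with a number of a shift or a turn outside -1 to 1 is refused whole. A call with a gripper value outside its range is refused whole. "gripper" is the finger opening in mm, from 0 to 88.1, set as the call begins (left out, the last holds). The fingers move at their own pace and stop on an object; "force" is the grip in N (left out, the last holds). Time passes only in rows, so rows that do not move let the fingers close. It gives the time, the measured TCP pose, the force, the opening and the grip force at its end, in the units of the state.
- arm.get_state(): the state, without advancing time (a new reading comes with each control period).
- arm.capture(name): name is "scene" or "top" or "wrist"; returns a dict with "img" (400x640x3 uint8, blue, green, red), "vertical_fov" (degrees; the focal length in pixels is half the picture's height over the tangent of half this angle, whatever the lens; pixels are square), "cx", "cy" (the principal point, pixels), "eye" and "rotation" of the camera in the world. Camera axes: x right, y down, z forward; pixel columns grow to the right and rows downward; lengths in m; the calibration is good to about 2 mm. A picture is of the moment at which its call begins. There is no depth.
- arm.close_job(): hands the job in; it is judged then, once.
Trained networks look in the newest picture that a camera, given by its name, has taken for a name from the list of things; names that differ only in an ending like _2 or _b are one class to them, and where a whole thing is asked for, a point or a joint stands for the part that bears it (a point fixed in the world has none). Each returns a list of dicts, best first, with "conf" (0 to 1); they miss things now and then, are a little off and sometimes report something else, mostly with a low value. They report only what shows in the picture. A call takes as long as a camera call.
- arm.look_for(camera, name): "box" ([left, top, right, bottom] in pixels, round what is visible of it).
The state is a dict: "clock": time; "q": joint angles; "qd": joint speeds; "joint_torque": joint torques, N m; "position": TCP position; "orientation": TCP orientation; "force": force on the tool from outside, world axes, zero at the start; "ft_torque": the same for the moment, N m; "width": finger opening in m; "gripper_force": force on a finger pad.
Only numpy, scipy, OpenCV 4.12 (cv2) and the standard library are available. Lean on these libraries where they do the work, as an engineer would, in place of code of your own. Each camera call takes 0.05 s, during which the arm holds its last target. There are 200 camera calls.

TASK

The long wooden washing paddle lies shut in the yellow peg basket, and the basket's mouth is shorter than the paddle. Tilt the paddle and work it out slantwise through the mouth, one end first, and finish still holding it in the gripper, motionless, the whole paddle at least 6 cm above the basket's rim and clear of the basket and everything else. Leave the basket standing where it is and do not disturb the bowl, peg jar, bottle, mug or brush.

Things in the scene. Friction and masses are not known exactly. Their poses are not given: they have to be found in the camera images.
- basket: Yellow plastic peg basket standing loose on the table, 1.5 kg. Outside 162 (its x) x 422 (its y, the long way) x 80 mm high, open only at its mouth in the top. Origin: centre of the underside; z up. Inside: x -75 to 75, y -205 to 205 mm, with a raised inner floor at z 30. Flat rigid covers roof its two ends (z 76 to 80), leaving 46 mm of height under them
- long_lip (a point): Middle of the mouth-side edge of the basket's long cover, top face: basket y -80, z 80 mm. This cover roofs the basket's whole width from y -205 to -80
- short_lip (a point): Middle of the mouth-side edge of the basket's short cover, top face: basket y 125, z 80 mm. This cover roofs the whole width from y 125 to 205. The mouth between the covers is 205 mm long and 150 wide
- paddle: Flat wooden washing paddle, 300 x 10 mm thick, 60 to 130 g, lying flat on the basket's inner floor roughly along basket y, both ends under the covers. Origin: centre of underside, mid-length; z up; y runs from blade to handle end. Blade (y -150 to -50) 44 wide, under the long cover; handle (y -50 to 150) 22 wide, blue band near its end. Centre of mass about y -25
- blade_end (a point): Middle of the paddle's blade end (y -150 mm, mid-thickness)
- handle_end (a point): Middle of the paddle's handle end (y +150 mm, mid-thickness)
- bowl: Bystander: clear glass bowl, 120 mm across, 55 high; origin at the centre of the underside
- peg_jar: Bystander: round wooden clothes peg jar, 80 mm across, 125 high with pegs showing; origin at the centre of the underside
- softener: Bystander: green bottle with white cap, 68 mm across, 170 high; origin at the centre of the underside
- scoop: Bystander: white plastic measuring mug, 72 mm across, 80 high, handle at its +y; origin at the centre of the underside
- brush: Bystander: flat hand brush lying on the table along its x, about 250 mm long; origin at its underside

How it is judged:
By the outcome, as a careful person would: the job done as asked, in the order asked, and still so for the second after the job is handed in, while the arm keeps its last pose, push and grip.
It also fails if it takes over 45 s, if anything falls off the work surface, if the arm or the gripper's body presses on something with over 40 N, if the wrist force passes 120 N, or if a joint passes its speed limit or range.

## Working session

There is one attempt and no reset: what is moved stays moved. The work goes in short steps, Python scripts to look and compute and a tool call to move; the robot and the scene stay as the last step left them, time stands still between calls to the robot, and variables do not carry over. Pictures are saved under pics/ and viewed, at most 10 in all, crops included, and the job is handed in when it is done.

Besides the shell and the picture viewer there is one more tool, called after ">>>" as name(argument=value, ...), one argument or row to a line, values as JSON. send_rows: Moves the arm, as the interface text tells. Shift numbers are shares of 2 cm and turn numbers shares of 180 degrees, none past 1 either way. Its arguments: {"type":"object","properties":{"rows":{"type":"array","items":{"type":"array","items":{"type":"number","minimum":-1,"maximum":1}}},"gripper":{"type":"number"},"force":{"type":"number"}},"required":["rows"]}

```bash
mkdir -p pics
cat > h.py <<'E'
import numpy as np, cv2
from cell import arm
def cap(n,save=None):
    c=arm.capture(n)
    if save: cv2.imwrite('pics/'+save,c['img'])
    return c
def ray(c,u,v):
    f=c['img'].shape[0]/2/np.tan(np.radians(c['vertical_fov'])/2)
    d=np.array(c['rotation'])@np.array([(u-c['cx'])/f,(v-c['cy'])/f,1.]); return np.array(c['eye']),d
def onz(c,u,v,z):
    e,d=ray(c,u,v); return e+d*(z-e[2])/d[2]
def proj(c,p):
    f=c['img'].shape[0]/2/np.tan(np.radians(c['vertical_fov'])/2)
    q=np.array(c['rotation']).T@(np.array(p)-np.array(c['eye'])); return np.array([c['cx']+f*q[0]/q[2],c['cy']+f*q[1]/q[2]])
E
python3 - <<'E'
from h import *
np.set_printoptions(precision=3,suppress=True)
for n in('scene','top','wrist'):
    c=cap(n,n+'0.png'); print(n,c['vertical_fov'],c['cx'],c['cy'],np.array(c['eye']),np.array(c['rotation']).tolist())
    for o in('basket','paddle','long_lip','short_lip','handle_end','bowl','peg_jar','softener','scoop','brush'):
        r=arm.look_for(n,o); print(o,[(np.round(x['box']).tolist(),round(x['conf'],2)) for x in r[:2]])
print(arm.get_state(),arm.grasp_offset)
E
```

```text
scene 43.80086016482142 318.40911545534266 205.60028802820216 [1.563 0.702 0.839] [-0.21705807830345436, 0.3996519874266574, 0.7796163250818257, -0.43053741446597155]
basket [([272.0, 167.0, 423.0, 235.0], 0.77)]
paddle []
long_lip [([269.0, 167.0, 422.0, 238.0], 0.83), ([505.0, 232.0, 539.0, 270.0], 0.48)]
short_lip [([268.0, 165.0, 423.0, 239.0], 0.57)]
handle_end [([317.0, 192.0, 385.0, 209.0], 0.7)]
bowl [([263.0, 234.0, 306.0, 270.0], 0.68)]
peg_jar [([215.0, 197.0, 250.0, 246.0], 0.73)]
softener [([324.0, 230.0, 355.0, 293.0], 0.69)]
scoop [([503.0, 232.0, 541.0, 271.0], 0.81), ([264.0, 236.0, 307.0, 265.0], 0.32)]
brush [([236.0, 146.0, 259.0, 172.0], 0.85), ([315.0, 192.0, 383.0, 205.0], 0.57)]
top 45.93129228593765 309.7799565923366 197.41337784800226 [0.346 0.038 1.65 ] [0.05149071861764161, -0.7037925670295601, 0.7062066607970519, -0.05741847033889672]
basket [([247.0, 186.0, 383.0, 280.0], 0.83)]
paddle [([282.0, 219.0, 341.0, 253.0], 0.93)]
long_lip [([247.0, 186.0, 386.0, 283.0], 0.9)]
short_lip [([255.0, 132.0, 272.0, 161.0], 0.71), ([247.0, 189.0, 382.0, 283.0], 0.64)
[... 568 characters left out ...]
6.0, 396.0], 0.58)]
short_lip [([164.0, 383.0, 180.0, 397.0], 0.54), ([343.0, 350.0, 418.0, 389.0], 0.4)]
handle_end []
bowl []
peg_jar [([162.0, 383.0, 186.0, 398.0], 0.45)]
softener []
scoop [([343.0, 350.0, 417.0, 388.0], 0.8)]
brush []
{'clock': 1.65, 'q': array([ 1.075,  0.381,  1.297, -0.   ,  1.464, -0.215]), 'qd': array([-0.001, -0.001,  0.001,  0.001, -0.003,  0.   ]), 'joint_torque': array([ -0.001, -43.779, -22.474,   0.071,   0.031,  -0.   ]), 'position': array([0.152, 0.528, 0.239]), 'orientation': array([ 0.  ,  0.14,  0.99, -0.  ]), 'force': array([-0.316,  0.904,  0.084]), 'ft_torque': array([-0.05 , -0.014,  0.006]), 'gripper_force': 0.0, 'width': 0.08801582106905145} 0.0187
```

```bash
sed -i "s/np.array(c\['rotation'\])/rot(c)/g" h.py
cat >> h.py <<'E'
from scipy.spatial.transform import Rotation as R
def rot(c):
    w,x,y,z=c['rotation']; return R.from_quat([x,y,z,w]).as_matrix()
E
python3 -c "
import cv2
i=cv2.imread('pics/top0.png')[120:300,230:480]; cv2.imwrite('pics/top0c.png',cv2.resize(i,None,fx=3.2,fy=3.2,interpolation=cv2.INTER_CUBIC))
i=cv2.imread('pics/scene0.png')[130:300,200:550]; cv2.imwrite('pics/scene0c.png',cv2.resize(i,None,fx=2.28,fy=2.28,interpolation=cv2.INTER_CUBIC))"
```

```text
(no output)
```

View pics/top0c.png

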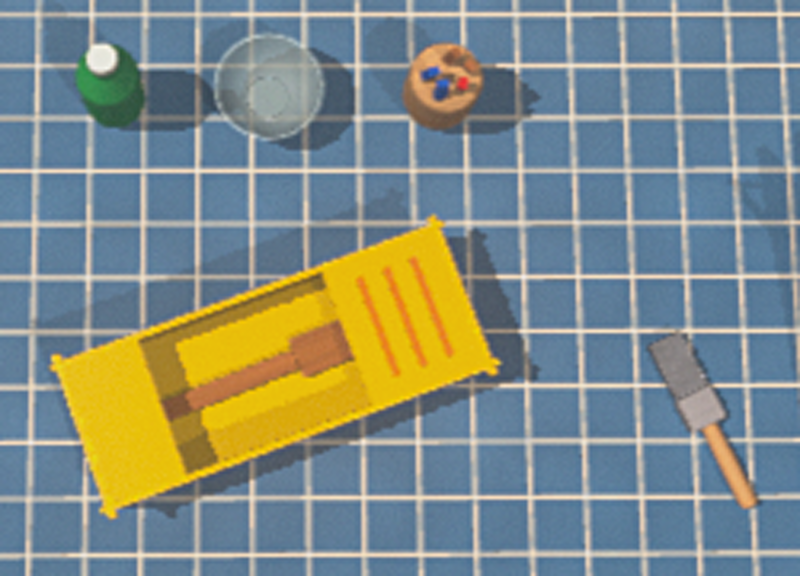

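View pics/scene0c.png

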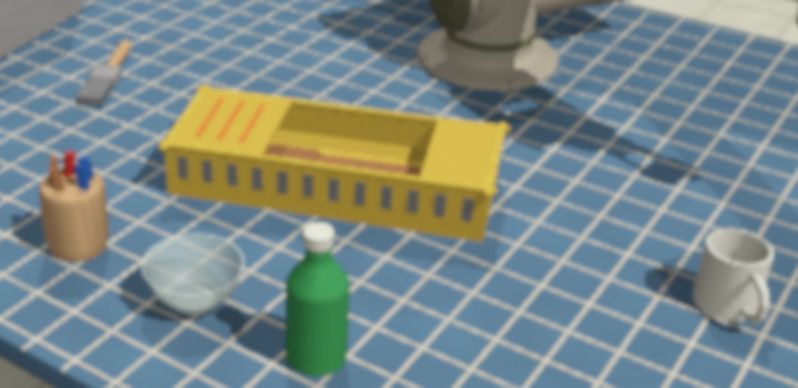

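Top view: the basket lies slantwise with its long cover (orange slots) on the right, and its rim corners are near (248,232), (366,189), (384,236) and (264,281). The paddle's blade goes under the right cover, with the handle at lower left. Bowl, jar and bottle stand ahead of the basket, the brush is off to the right, and the mug shows only in the scene view.

Run:
```python
from h import *
np.set_printoptions(precision=4,suppress=True)
c=cap('top'); im=c['img']; hsv=cv2.cvtColor(im,cv2.COLOR_BGR2HSV)
m=cv2.inRange(hsv,(20,140,60),(34,255,255)); m[:,:240]=0;m[:,395:]=0
n,l,s,_=cv2.connectedComponentsWithStats(m); k=1+s[1:,4].argmax()
pts=np.argwhere(l==k)[:,::-1]
P=np.array([onz(c,u,v,.08)[:2] for u,v in cv2.convexHull(pts.astype(np.int32))[:,0]])
r=cv2.minAreaRect((P*1000).astype(np.float32)); print('rect mm',r)
ctr=np.array(r[0])/1000
for u,v in[(247.8,232.5),(365.9,189.4),(384,235.6),(264.4,281)]: print(onz(c,u,v,.08))
b=cv2.boxPoints(r)/1000; e=[b[1]-b[0],b[2]-b[1]]; e=max(e,key=np.linalg.norm); ey=e/np.linalg.norm(e); 
if ey[1]<0: ey=-ey
ex=np.array([ey[1],-ey[0]]); print('ctr',ctr,'ey',ey,'ex',ex)
# paddle: brown
mp=cv2.inRange(hsv,(3,60,40),(17,255,220)); mp[:212]=0;mp[262:]=0;mp[:,:275]=0;mp[:,345:]=0
n,l,s,_=cv2.connectedComponentsWithStats(mp); k=1+s[1:,4].argmax()
q=np.array([onz(c,u,v,.04)[:2]-ctr for v,u in np.argwhere(l==k)]); bx,by=q@ex,q@ey
for a in np.arange(-.09,.14,.015):
    w=(by>=a)&(by<a+.015)
    if w.sum(): print('y %.3f n %d x %.4f..%.4f mean %.4f'%(a+.0075,w.sum(),bx[w].min(),bx[w].max(),bx[w].mean()))
o=im.copy()
for y in(-.211,-.08,.125,.211):
  for x in(-.081,.081):
    u=proj(c,[*(ctr+ex*x+ey*y),.08]); cv2.circle(o,tuple(int(t) for t in np.round(u)),1,(0,0,255),-1)
o[l==k]=(255,0,255)
cv2.imwrite('pics/fit.png',cv2.resize(o[170:300,235:400],None,fx=4,fy=4,interpolation=cv2.INTER_NEAREST))
```

```text
rect mm ((468.3931884765625, 6.2621307373046875), (176.36680603027344, 438.5221862792969), 20.27524757385254)
[0.4722 0.2307 0.08  ]
[ 0.6166 -0.1655  0.08  ]
[ 0.4604 -0.2223  0.08  ]
[0.3132 0.1739 0.08  ]
ctr [0.4684 0.0063] ey [-0.3465  0.938 ] ex [0.938  0.3465]
y -0.082 n 31 x -0.0199..0.0221 mean 0.0008
y -0.068 n 56 x -0.0207..0.0225 mean 0.0010
y -0.052 n 55 x -0.0211..0.0221 mean 0.0009
y -0.037 n 56 x -0.0215..0.0216 mean -0.0000
y -0.022 n 36 x -0.0203..0.0208 mean 0.0004
y -0.007 n 28 x -0.0112..0.0096 mean -0.0011
y 0.007 n 26 x -0.0104..0.0092 mean -0.0008
y 0.022 n 28 x -0.0112..0.0087 mean -0.0012
y 0.037 n 28 x -0.0124..0.0079 mean -0.0021
y 0.053 n 27 x -0.0128..0.0083 mean -0.0024
y 0.068 n 28 x -0.0124..0.0079 mean -0.0021
y 0.082 n 28 x -0.0132..0.0075 mean -0.0030
y 0.098 n 29 x -0.0136..0.0078 mean -0.0027
y 0.113 n 29 x -0.0140..0.0074 mean -0.0035
y 0.128 n 8 x -0.0116..0.0066 mean -0.0030
```

View pics/fit.png

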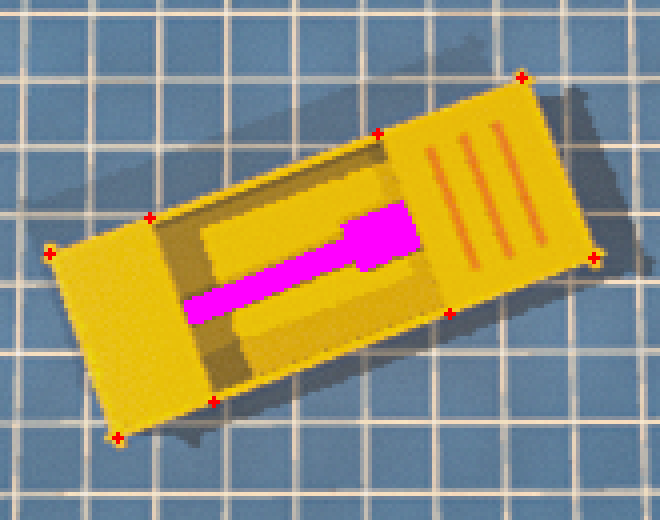

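The rim fit lands on the corners. In the basket frame the blade/handle step is at y ≈ -14 mm, so the paddle's centre is at about +36 and its handle end reaches about +186. The plan:
1. Grip the handle and drag it about 80 mm under the long cover.
2. Regrip near the handle end.
3. Lift slantwise with a soft grip, so the paddle pivots between the pads.

>>> send_rows(
  rows=[
    [0.63,-0.97,0,-0.0145],
    [0.63,-0.97,0,-0.0145],
    [0.63,-0.97,0,-0.0145],
    [0.63,-0.97,0,-0.0145],
    [0.63,-0.97,0,-0.0145],
    [0.63,-0.97,0,-0.0145],
    [0.63,-0.97,0,-0.0145],
    [0.63,-0.97,0,-0.0145],
    [0.63,-0.97,0,-0.0145],
    [0.63,-0.97,0,-0.0145],
    [0.63,-0.97,0,-0.0145],
    [0.63,-0.97,0,-0.0145],
    [0.63,-0.97,0,-0.0145],
    [0.63,-0.97,0,-0.0145],
    [0.63,-0.97,0,-0.0145],
    [0.63,-0.97,0,-0.0145],
    [0.63,-0.97,0,-0.0145],
    [0.63,-0.97,0,-0.0145],
    [0.63,-0.97,0,-0.0145],
    [0.63,-0.97,0,-0.0145],
  ],
  gripper=45,
  force=12,
)

```text
clock: 3.7
position: [0.4048, 0.1396, 0.2389]
orientation: [0.0, 0.562, 0.827, 0.0]
force: [0.7, 0.3, 0.2]
width: 0.0448
gripper_force: 0.0
```

>>> send_rows(
  rows=[
    [0.62,-0.95,0,0],
    [0.62,-0.95,0,0],
    [0,0,-1,0],
    [0,0,-1,0],
    [0,0,-1,0],
    [0,0,-1,0],
    [0,0,-1,0],
    [0,0,-1,0],
    [0,0,0,0],
    [0,0,0,0],
  ],
)

```text
clock: 4.7
position: [0.4294, 0.1025, 0.1192]
orientation: [0.0, 0.561, 0.828, 0.0]
force: [-0.3, 0.8, -0.3]
width: 0.0451
gripper_force: 0.0
```

Run:
```python
from h import *
c=cap('wrist','w1.png'); s=arm.get_state(); print(s['position'],c['eye'])
ctr=np.array([.4684,.0063]);ey=np.array([-.3465,.938]);ex=np.array([.938,.3465])
o=c['img'].copy()
for x,y,z,col in [(-.075,.125,.08,(0,0,255)),(.075,.125,.08,(0,0,255)),(-.075,-.08,.08,(0,0,255)),(.075,-.08,.08,(0,0,255)),(-.0145,.103,.04,(255,0,255)),(.0075,.103,.04,(255,0,255)),(-.022,-.014,.04,(255,0,255)),(.022,-.014,.04,(255,0,255))]:
    p=proj(c,[*(ctr+ex*x+ey*y),z]); cv2.circle(o,tuple(int(t) for t in np.round(p)),3,col,1)
cv2.imwrite('pics/w1o.png',o)
```

```text
[0.42969785 0.10243951 0.11959765] [0.4000483  0.17674675 0.26580018]
```

View pics/w1o.png

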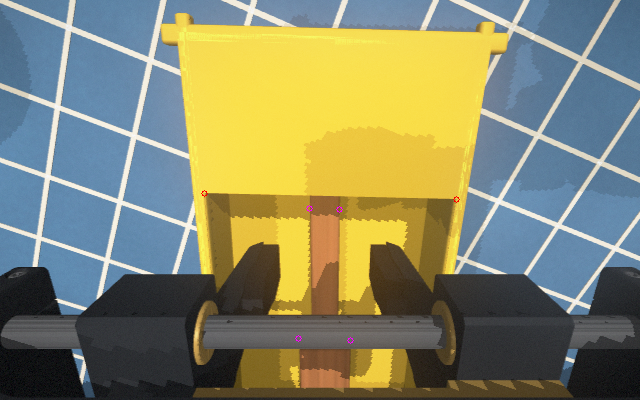

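The wrist view matches the fit. The short lip is at (204,193)–(456,199), and the handle is centred between the open fingers at column 325. I'll go down and close.

>>> send_rows(
  rows=[
    [0,0,-1,0],
    [0,0,-1,0],
    [0,0,-1,0],
    [0,0,-0.8,0],
    [0,0,-0.53,0],
    [0,0,0,0],
  ],
)

```text
clock: 5.35
position: [0.4294, 0.1024, 0.0321]
orientation: [-0.0, 0.561, 0.828, -0.0]
force: [-0.2, 0.2, 0.0]
width: 0.0447
gripper_force: 0.0
```

>>> send_rows(
  rows=[
    [0,0,0,0],
    [0,0,0,0],
    [0,0,0,0],
    [0,0,0,0],
    [0,0,0,0],
  ],
  gripper=10,
  force=12,
)

```text
clock: 5.85
position: [0.4296, 0.1025, 0.0328]
orientation: [0.001, 0.561, 0.828, 0.0]
force: [-0.7, -0.4, 7.2]
width: 0.0218
gripper_force: 12.0
```

>>> send_rows(
  rows=[
    [0,0,0.1,0],
    [0.17,-0.47,0,0],
    [0.17,-0.47,0,0],
    [0.17,-0.47,0,0],
    [0.17,-0.47,0,0],
    [0.17,-0.47,0,0],
    [0.17,-0.47,0,0],
    [0.17,-0.47,0,0],
    [0.17,-0.47,0,0],
    [0,0,0,0],
  ],
)

```text
clock: 6.85
position: [0.4569, 0.0262, 0.0341]
orientation: [0.0, 0.562, 0.827, 0.0]
force: [0.3, -0.4, -1.2]
width: 0.0221
gripper_force: 12.0
```

>>> send_rows(
  rows=[
    [0,0,0,0],
    [0,0,0,0],
    [0,0,0,0],
    [-0.17,0.47,0,0],
    [-0.17,0.47,0,0],
    [-0.17,0.47,0,0],
    [-0.17,0.47,0,0],
    [0,0,0,0],
  ],
  gripper=40,
)

```text
clock: 7.65
position: [0.4421, 0.0662, 0.0342]
orientation: [-0.0, 0.561, 0.828, -0.0]
force: [0.1, 0.4, 1.2]
width: 0.0399
gripper_force: 0.0
```

Run:
```python
from h import *
c=cap('wrist','w2.png'); print(arm.get_state()['position'])
```

```text
[0.44254609 0.06557036 0.03419371]
```

View pics/w2.png

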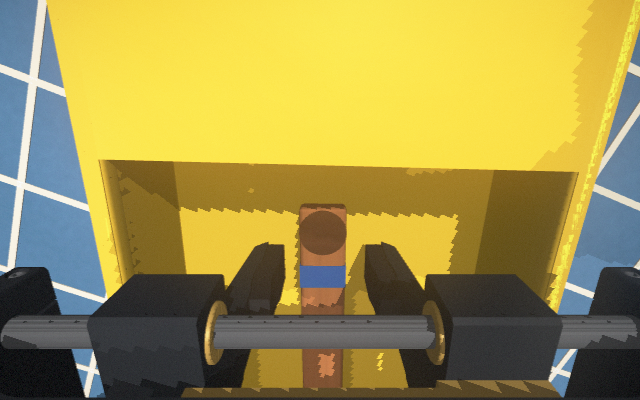

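The handle end with its blue band now lies free in the mouth, at about (323,205), clear of the short lip (row ~165), and between the fingers. I'll grip softly and lift the first stretch.

>>> send_rows(
  rows=[
    [0,0,0,0],
    [0,0,0,0],
    [0,0,0,0],
    [0,0,0,0],
    [0,0,0.4,0],
    [0,0,0.47,0],
    [0,0,0.47,0],
    [0,0,0.47,0],
    [0,0,0.47,0],
    [0,0,0.47,0],
    [0,0,0.47,0],
    [0,0,0,0],
  ],
  gripper=10,
  force=8,
)

```text
clock: 8.9
position: [0.4433, 0.0649, 0.0997]
orientation: [0.001, 0.561, 0.828, 0.001]
force: [-0.1, 1.1, -0.3]
width: 0.022
gripper_force: 8.0
```

Run:
```python
from h import *
c=cap('scene'); s=arm.get_state(); print(s['position'],s['force'],s['ft_torque'],s['width'])
cv2.imwrite('pics/s2.png',cv2.resize(c['img'][90:260,240:450],None,fx=3.5,fy=3.5,interpolation=cv2.INTER_CUBIC))
```

```text
[0.44297599 0.06488001 0.09905587] [-0.48232654  0.63879165 -0.08399804] [0.00837671 0.0653426  0.01486408] 0.021901412251284592
```

View pics/s2.png

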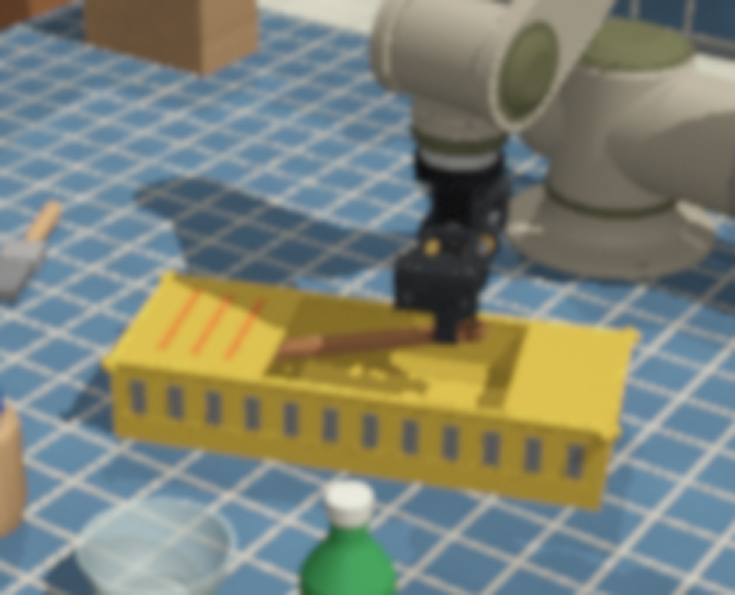

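The paddle is pivoting as planned: handle up, blade down under the long cover, and almost no force. I'll continue along the slant.

>>> send_rows(
  rows=[
    [-0.15,0.4,0.48,0],
    [-0.15,0.4,0.48,0],
    [-0.06,0.16,0.46,0],
    [-0.06,0.16,0.46,0],
    [-0.06,0.16,0.46,0],
    [-0.06,0.16,0.46,0],
    [0,0,0.4,0],
    [0,0,0,0],
  ],
)

```text
clock: 9.75
position: [0.4324, 0.0937, 0.1636]
orientation: [0.001, 0.561, 0.828, 0.001]
force: [0.8, 0.4, -0.9]
width: 0.0217
gripper_force: 8.0
```

>>> send_rows(
  rows=[
    [0.02,-0.05,0.45,0],
    [0.02,-0.05,0.45,0],
    [0.02,-0.05,0.45,0],
    [0.08,-0.23,0.5,0],
    [0.08,-0.23,0.5,0],
    [0.08,-0.23,0.5,0],
    [0,0,0,0],
  ],
)

```text
clock: 10.45
position: [0.4388, 0.0762, 0.2209]
orientation: [0.001, 0.562, 0.827, 0.001]
force: [0.0, 0.7, -0.4]
width: 0.022
gripper_force: 8.0
```

Run:
```python
from h import *
c=cap('scene'); s=arm.get_state(); print(s['position'],s['force'],s['ft_torque'],s['width'])
cv2.imwrite('pics/s3.png',cv2.resize(c['img'][60:260,240:450],None,fx=3,fy=3,interpolation=cv2.INTER_CUBIC))
```

```text
[0.43828928 0.07654232 0.22007664] [-1.07953247  0.24664485  0.23104591] [0.09648563 0.08293648 0.01297386] 0.021718184696388095
```

View pics/s3.png

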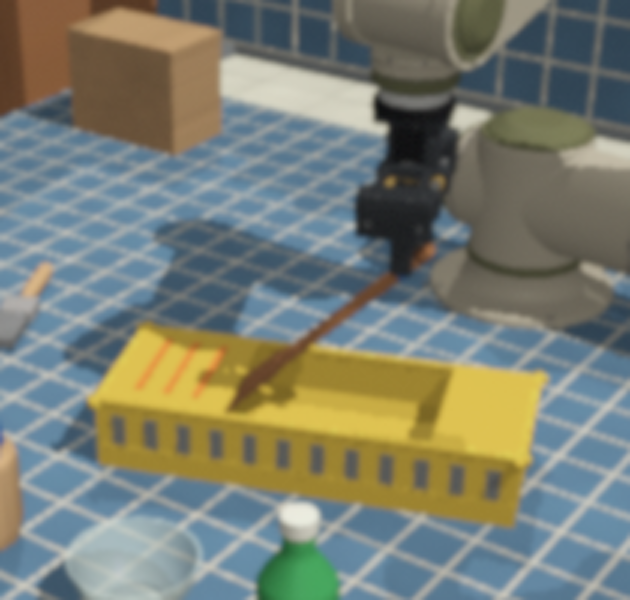

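The blade tip is at the long lip, about (233,408), and the paddle slopes at roughly 45°. I'll keep drawing it up.

>>> send_rows(
  rows=[
    [0,0,0.5,0],
    [0,0,0.5,0],
    [0,0,0.5,0],
    [0,0,0.5,0],
    [0,0,0.5,0],
    [0,0,0.5,0],
    [0,0,0,0],
  ],
)

```text
clock: 11.2
position: [0.4385, 0.0771, 0.2813]
orientation: [0.001, 0.561, 0.828, 0.001]
force: [-1.6, 4.5, 10.8]
width: 0.0216
gripper_force: 8.0
```

Run:
```python
from h import *
c=cap('scene'); s=arm.get_state(); print(s['position'],s['force'],s['ft_torque'],s['width'])
cv2.imwrite('pics/s4.png',cv2.resize(c['img'][60:260,240:450],None,fx=3,fy=3,interpolation=cv2.INTER_CUBIC))
```

```text
[0.43851293 0.07727518 0.28105263] [-0.83262211  4.66930462 11.58211107] [ 0.66935842  0.32053562 -0.04025312] 0.021973900504961213
```

View pics/s4.png

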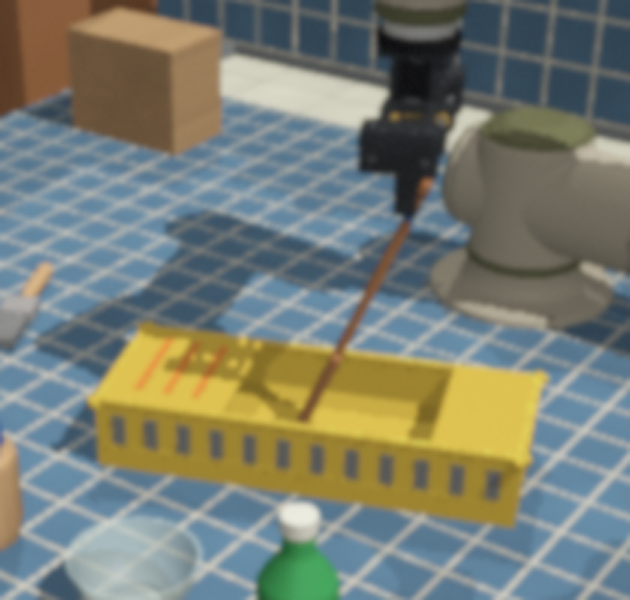

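>>> send_rows(
  rows=[
    [0,0,0.3,0],
    [0,0,0.3,0],
    [0,0,0,0],
  ],
)

```text
clock: 11.55
position: [0.4382, 0.0768, 0.2921]
orientation: [0.0, 0.561, 0.828, 0.0]
force: [-0.8, -0.6, -1.3]
width: 0.0222
gripper_force: 8.0
```

Run:
```python
from h import *
c=cap('scene','x5.png'); s=arm.get_state(); print(s['position'],s['force'],s['ft_torque'],s['width'])
for n in('scene','top'):
    cap(n)
    for o in('paddle','handle_end','blade_end','basket'): print(n,o,[(np.round(x['box']).tolist(),round(x['conf'],2)) for x in arm.look_for(n,o)[:2]])
```

```text
[0.43809188 0.07677309 0.29166978] [ 0.11687007  0.272786   -1.04353594] [0.01894348 0.05074931 0.01432805] 0.021650526882612126
scene paddle [([342.0, 117.0, 383.0, 199.0], 0.63)]
scene handle_end [([347.0, 117.0, 381.0, 201.0], 0.86), ([269.0, 168.0, 424.0, 238.0], 0.57)]
scene blade_end [([349.0, 115.0, 387.0, 201.0], 0.61)]
scene basket [([271.0, 164.0, 423.0, 237.0], 0.88)]
top paddle []
top handle_end []
top blade_end []
top basket [([249.0, 187.0, 383.0, 271.0], 0.85)]
```

The brief force was a light touch on the inner floor and it has gone; the basket box is unchanged. Now straight up.

>>> send_rows(
  rows=[
    [0,0,0.4,0],
    [0,0,0.5,0],
    [0,0,0.5,0],
    [0,0,0.5,0],
    [0,0,0.5,0],
    [0,0,0.5,0],
    [0,0,0.5,0],
    [0,0,0.5,0],
    [0,0,0.5,0],
    [0,0,0.5,0],
    [0,0,0.5,0],
    [0,0,0.5,0],
    [0,0,0.5,0],
    [0,0,0.5,0],
    [0,0,0.5,0],
    [0,0,0.5,0],
    [0,0,0.3,0],
    [0,0,0,0],
    [0,0,0,0],
    [0,0,0,0],
  ],
  force=15,
)

```text
clock: 14.1
position: [0.4379, 0.0769, 0.4551]
orientation: [-0.0, 0.561, 0.828, -0.0]
force: [-0.9, -0.3, -1.4]
width: 0.0219
gripper_force: 15.0
```

Run:
```python
from h import *
c=cap('scene'); s=arm.get_state(); p=s['position']; print(s['clock'],p,s['force'],s['ft_torque'],s['width'],s['orientation'])
o=c['img'].copy()
for z in(.14,p[2]-.257,p[2]): 
    u=proj(c,[p[0],p[1],z]); print(z,u); cv2.circle(o,tuple(int(t) for t in np.round(u)),2,(0,0,255),1)
for n in('paddle','basket'): print([(np.round(x['box']).tolist(),x['conf']) for x in arm.look_for('scene',n)[:1]])
cv2.imwrite('pics/s6.png',cv2.resize(o[20:260,200:470],None,fx=2.5,fy=2.5,interpolation=cv2.INTER_CUBIC))
```

```text
14.15 [0.43794885 0.07683118 0.45517489] [ 0.33978316  0.5247116  -1.04347386] [0.03786425 0.06699485 0.03306493] 0.02135554445778552 [-3.60752899e-04  5.61293527e-01  8.27616701e-01 -2.03978423e-04]
0.14 [372.15368086 173.55719847]
0.1981748891994548 [373.21454545 155.65832297]
0.4551748891994548 [378.51653046  66.2033907 ]
[([339.0, 54.0, 387.0, 154.0], 0.6)]
[([270.0, 164.0, 425.0, 236.0], 0.63)]
```

View pics/s6.png

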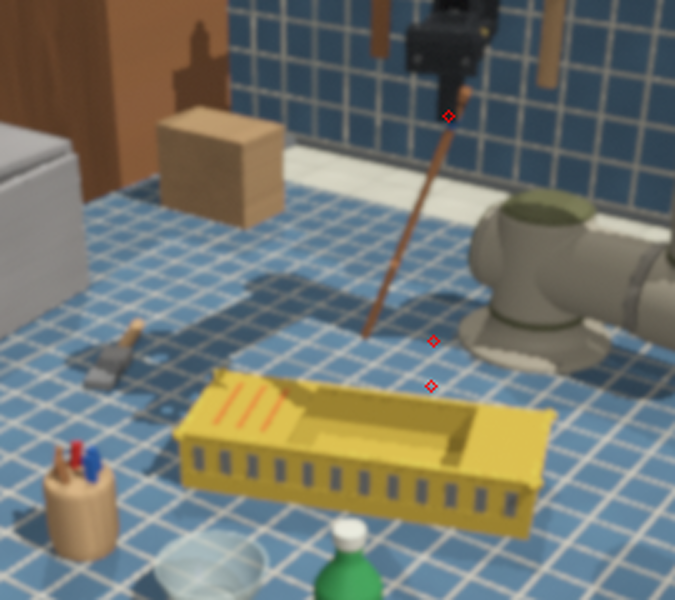

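The paddle is held free at a slant. Even hanging straight down its lowest point would be about 0.198 m, well above the 0.14 m needed. I'll check that the basket hasn't moved, then hand in.

Run:
```python
from h import *
a=cv2.imread('pics/scene0.png'); b=cap('scene')['img']
for n,(lo,hi) in {'basket':((20,140,60),(34,255,255)),'green':((45,100,30),(80,255,255))}.items():
    for im in(a,b):
        m=cv2.inRange(cv2.cvtColor(im,cv2.COLOR_BGR2HSV),lo,hi); k,l,s,ct=cv2.connectedComponentsWithStats(m); i=1+s[1:,4].argmax(); print(n,s[i],ct[i].round(1))
d=np.abs(a.astype(int)-b).max(2); print('bystander diffs',[(d[y0:y1,x0:x1]>40).sum() for x0,y0,x1,y1 in[(263,234,306,270),(215,197,250,246),(324,240,355,293),(503,232,541,271),(236,146,259,172)]])
s=arm.get_state(); print(np.abs(s['qd']).max(),s['position'],s['width'])
```

```text
basket [ 270  168  153   67 5724] [348.7 199.6]
basket [ 270  168  151   67 5953] [347.8 199.6]
green [ 325  241   28   54 1260] [338.7 268.1]
green [ 325  241   28   54 1261] [338.7 268.1]
bystander diffs [np.int64(0), np.int64(0), np.int64(0), np.int64(0), np.int64(327)]
0.002090159416974244 [0.43798013 0.07685032 0.45534893] 0.021436697034980846
```

```bash
python3 -c "
from cell import arm
print(arm.close_job())"
```

```text
the job is handed in; nothing more can be done
None
```

The job is handed in: the paddle came out slantwise, handle end first, and is held motionless with its lowest point at least 11 cm above the rim; the basket and bystanders are unmoved (only the arm's shadow changed the brush's image).

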